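Shut the garnish box past its spring catch

ROBOT

A 6-joint arm with a two-finger parallel gripper is mounted at the origin on a cart in front of the work surface, level with it; the furniture and walls round the work are solid. World frame = base frame: x ahead of the robot, y to its left, z up, the work surface at z = 0. Lengths are in m, angles in degrees, forces in N, time in s.
With the tool pointing down it reaches from about 0.375 to 0.75 m from the base axis. Payload 9 kg.
Tool frame: the origin (TCP) lies where the fingers leave the gripper's body, on its centre line; the fingertips stand 73 mm ahead of it and the grasp point (between the pads) lies 54 mm ahead of it (robot.tip_reach is the distance from the TCP to the fingertips, in m); z points along the fingers, y is the line along which they close (so a half turn about z gives the same grasp; the last joint's range is limited). The gripper opens to 85 mm and grips with 20 to 120 N. Pads are 22 mm wide; open, the fingers measure 114 mm over their backs; the gripper's body (76 mm by 85 mm) begins 54 mm behind the grasp point. The pads swing forward as they close: fully open they stand 13 mm farther back than shut.
Start: joints at [50.667, 5.964, 5.575, 89.605, 0, 77.527], TCP at [0.271, 0.535, 0.304] pointing down, gripper open.
Joint ranges: [-171.21, 171.21], [-48.23, 106.86], [-62.78, 66.21], [-105.2, 120.99], [-86.42, 89.51], [-180, 180]. Speed limits (degrees/s): [127.2, 127.2, 147.25, 180, 180, 180].

INTERFACE

Orientations are given as [roll, pitch, yaw] about the fixed x, y, z axes, in that order (R = Rz(yaw) Ry(pitch) Rx(roll)).
In Python, from plant import robot gives the robot as it stands. Calls block until the motion is done:
- robot.move_pose(position, orientation): joint-space move of the TCP to a pose.
- robot.line_to(position, vel=0.15, rotation=None, guard=None): straight line of the TCP; rotation=None keeps the orientation; vel is the mean speed in m/s. With guard (N) it stops when the force on the tool has changed by that much, and returns True; else False.
- robot.goto_joints(angles): joint-space move.
- robot.set_gripper(opening): finger opening in m; the grip force is fixed at half the most; returns when the fingers have stopped.
- robot.pause(seconds).
- robot.ik(position, orientation): joint angles nearest the present ones, or None.
- robot.observe(): the state.
- robot.grab_frame(name): name is "scene" or "top"; returns the picture (400x640x3 uint8, blue, green, red); there is no depth.
- robot.get_calibration(name): a dict with "vertical_fov" (degrees; the focal length in pixels is half the picture's height over the tangent of half this angle, whatever the lens; pixels are square), "cx", "cy" (the principal point, pixels), "k1" (the pictures are not rectified: a ray, as slopes to the right and down, at radius r is drawn at 1 + k1 r^2 times it, then the intrinsics apply), "rvec" (rotation vector, rad) and "tvec" (3), from world to camera coordinates, as OpenCV has them. Camera axes: x right, y down, z forward; pixel columns grow to the right and rows downward; lengths in m; the calibration is good to about 2 mm. A picture is of the moment at which its call begins. get_calibration takes no time and is no camera call.
A pose or a line that the arm cannot do raises robot.IKError and nothing moves.
- robot.job_done(): hands the job in; it is judged then, once.
The state is a dict: "time": time; "q": joint angles; "qvel": joint speeds; "joint_torque": joint torques, N m; "tool_pos": TCP position; "tcp_rot": TCP orientation; "ft_force": force on the tool from outside, world axes, zero at the start; "torque": the same for the moment, N m; "gripper_width": finger opening in m; "gripper_force": force on a finger pad.
Only numpy, scipy, OpenCV 4.12 (cv2) and the standard library are available. Lean on these libraries where they do the work, as an engineer would, in place of code of your own. Each camera call takes 0.05 s, during which the arm holds its last target. There are 200 camera calls.

TASK

Shut the garnish box with your fingertips: press the spring catch in the cover's finger window down and hold it down while you push the cover over it, then push the cover fully home over the limes, so that the catch springs up again behind it. Only press and push: pick nothing up, leave the limes in the box and the jars and the timer where they stand.

Things in the scene. Friction and masses are not known exactly. Their poses are not given: they have to be found in the camera images.
- garnish_box: Grey plastic garnish box fixed on the table, 140 wide (its x) x 284 long (its y, -138 to +146 mm) x 74 mm high. Origin on the table between its sides; z up; +y is the way the cover slides shut. Side walls have lips over the cover's edges beyond x = +-57 mm, top at 74 mm; so has the +y end wall.
- well (a point): Middle of the well's floor, 9 mm above the table. The well is open-topped at the box's +y end (box y 50 to 140 mm), holds two limes, and is what the cover closes.
- trough (a point): Middle of the floor, 30 mm above the table, of a trough 64 mm wide along the box's middle (box x -32 to +32, y -133 to +44 mm) under the cover's window. Fingertips may hang free in it, below the cover, all along the cover's travel; the catch's sleeve in it rises to 36 mm.
- cover (a joint): How far the cover has slid shut, m, along the box's +y: 0 to 0.002 = open (start), 0.092 = fully home on its stop. A flat steel plate 124 wide x 180 long x 6 mm, captured under the lips, underside 60, top 66 mm above the table. From its -y end: an end bar 25 mm long, a finger window 60 x 60 mm, a solid panel 95 mm long. Friction about 2 N, up to 5 N while the catch rubs on the end bar.
- window_front_edge (a point): Middle of the window's +y edge, on the cover's upper face, 66 mm above the table; moves with the cover (box y = -47.5 mm when open, +44.5 mm when home). A fingertip in the window pushes the cover shut on this edge, which is 6 mm thick. Axes as the box's.
- end_bar (a point): Middle of the upper face of the cover's end bar (25 mm along the slide, 6 mm thick, 60 to 66 mm above the table), at the window's other side. While the catch is up the bar butts against it after at most 3 mm of slide.
- catch (a joint): How far the spring catch is pressed down, m: 0 = up, 0.021 = on its stop. Springs back by itself (2.4 N at the top, 6.6 N fully down). The end bar passes over it only when it is pressed by more than 0.015, then keeps it down until the cover has slid 0.082; there the catch springs up behind the end bar and locks the cover.
- catch_top (a point): Middle of the top of the catch: flat black paddle 54 long (box y) x 30 wide x 8 mm on a spring plunger, in the finger window with 3 mm to spare at each end, moving only up and down. Top 75 mm above the table when up, 54 mm when fully down (6 mm under the cover). One fingertip can press it and bear on the window's +y edge at once.
- lime_a: A lime, 52 x 45 x 45 mm, loose in the well; not to be taken out.
- lime_b: The other lime, the same size, loose in the well; not to be taken out.
- honey_jar: Glass honey jar with a green lid, 64 x 68 x 84 mm, standing near the box, origin under its middle; leave it alone.
- spice_jar: Spice jar with a green lid, 46 mm across x 106 mm high, standing near the box, origin under its middle; leave it alone.
- timer: Round kitchen timer, red top and white base, 66 mm across x 38 mm high, standing near the box, origin under its middle; leave it alone.

How it is judged:
By the outcome, as a careful person would: the job done as asked, in the order asked, and still so for the second after the job is handed in, with the robot touching nothing.
It also fails if it takes over 38 s, if anything falls off the work surface, if the arm or the gripper's body presses on something with over 40 N, if the wrist force passes 120 N, or if a joint passes its speed limit or range.

## Working session

There is one attempt and no reset: what is moved stays moved. The work goes in short steps, each a Python script; the robot and the scene stay as the last script left them, time stands still between calls to the robot, and variables do not carry over. Pictures are saved under pics/ and viewed, at most 10 in all, crops included, and the job is handed in when it is done.

```bash
mkdir -p pics; python3 - <<'E'
from plant import robot
import cv2
for n in("scene","top"):
    cv2.imwrite(f"pics/{n}0.png",robot.grab_frame(n)); print(n,robot.get_calibration(n))
s=robot.observe(); print(s['time'],s['tool_pos'],s['tcp_rot'],s['gripper_width'],robot.tip_reach)
E
```

```text
scene {'vertical_fov': 56.30924540673484, 'cx': 314.8071802305721, 'cy': 201.28290322761285, 'k1': -0.06431298712039434, 'rvec': array([ 2.13711921, -0.67976089,  0.32783786]), 'tvec': array([-0.57017284,  0.10322645,  0.85100062])}
top {'vertical_fov': 47.910135619894305, 'cx': 322.74984580886303, 'cy': 193.3366957581163, 'k1': -0.11361114551786916, 'rvec': array([ 2.23636514, -2.1826711 ,  0.07864225]), 'tvec': array([-0.29668277,  0.48773462,  1.18203906])}
0.1 [0.27094991 0.53511016 0.30320533] [-1.79934590e+02 -1.39679364e-02  1.53139026e+02] 0.08546547784760813 0.0726
```

View pics/scene0.png

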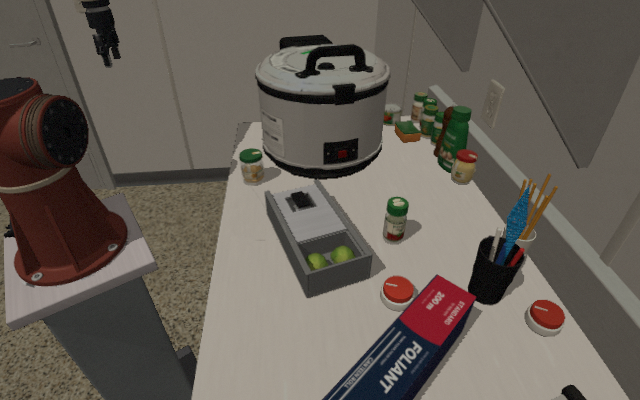

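View pics/top0.png

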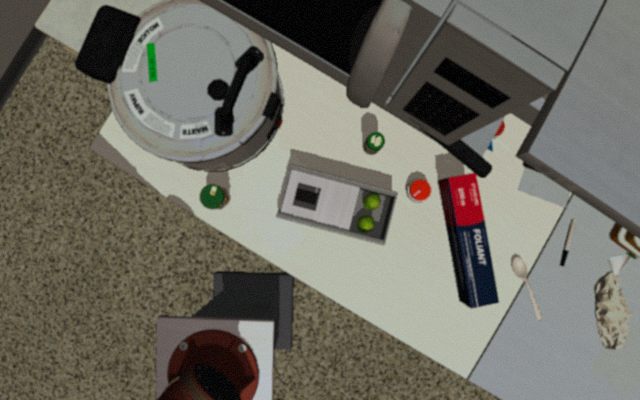

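The box lies in the top view around (338,200), with limes at its right end (370,212) and the catch at (308,194). The scene view shows it around (318,235). I'll enlarge both.

```bash
python3 - <<'E'
import cv2
a=cv2.imread("pics/top0.png")[140:260,265:410]; cv2.imwrite("pics/topc.png",cv2.resize(a,None,fx=5,fy=5,interpolation=2))
a=cv2.imread("pics/scene0.png")[170:300,255:385]; cv2.imwrite("pics/scenec.png",cv2.resize(a,None,fx=4.6,fy=4.6,interpolation=2))
E
```

```text
(no output)
```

View pics/topc.png

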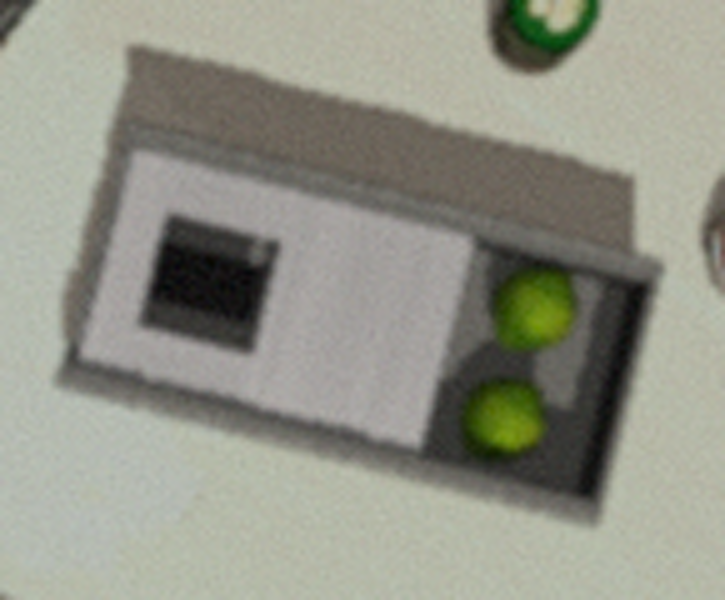

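View pics/scenec.png

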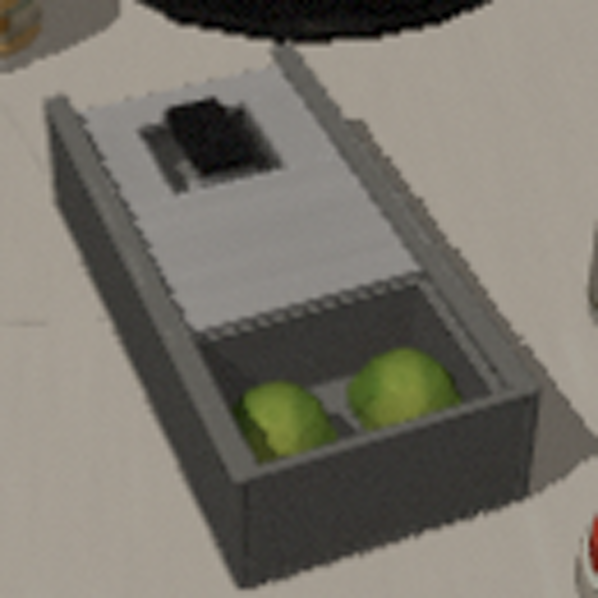

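Corners read: top crop outer rim (660,262), (598,522), (60,380), (133,128), with the window at (165,213), (278,242), (250,352), (142,325). Scene crop rim is (240,482), (540,395), (52,98), (283,42). I'll fit the box pose to both views.

```bash
cat > fit.py <<'E'
import numpy as np,cv2
from scipy.optimize import least_squares
from plant import robot
def proj(P,c):
    f=200/np.tan(np.radians(c['vertical_fov']/2))
    p=P@cv2.Rodrigues(c['rvec'])[0].T+c['tvec']; s=p[:,:2]/p[:,2:]
    return s*(1+c['k1']*(s**2).sum(1,keepdims=True))*f+[c['cx'],c['cy']]
def world(p,B):
    x,y,a=p; c,s=np.cos(a),np.sin(a); B=np.atleast_2d(B)/1000.
    return np.c_[x+c*B[:,0]-s*B[:,1],y+s*B[:,0]+c*B[:,1],B[:,2]]
E
python3 - <<'E'
from fit import *
T=[(-70,146,74,660,262),(70,146,74,598,522),(70,-138,74,60,380),(-70,-138,74,133,128),(-30,-107.5,66,165,213),(-30,-47.5,66,278,242),(30,-47.5,66,250,352),(30,-107.5,66,142,325),(-57,47.5,66,475,238),(57,47.5,66,425,450)]
S=[(70,146,74,240,482),(-70,146,74,540,395),(70,-138,74,52,98),(-70,-138,74,283,42),(70,146,0,243,588),(-70,146,0,527,492),(-30,-47.5,66,285,165),(30,-47.5,66,180,193)]
T=np.array(T,float);S=np.array(S,float)
T[:,3:]=(T[:,3:]+.5)/5-.5+[265,140]; S[:,3:]=(S[:,3:]+.5)/4.6-.5+[255,170]
ct,cs=map(robot.get_calibration,("top","scene"))
def res(p,sets):return np.concatenate([(proj(world(p,A[:,:3]),c)-A[:,3:]).ravel() for A,c in sets])
best={}
for nm,sets in dict(both=[(T,ct),(S,cs)],top=[(T,ct)],scene=[(S,cs)]).items():
    r=min((least_squares(res,[.5,.1,a],args=(sets,),loss='soft_l1') for a in np.arange(-3,3,1)),key=lambda r:r.cost)
    print(nm,r.x[:2].round(4),np.degrees(r.x[2]).round(2));best[nm]=r.x
print(res(best['both'],[(T,ct),(S,cs)]).reshape(-1,2).round(1).tolist())
p=best['both'];np.save('box.npy',p);yaw=np.degrees(p[2])
print('catch',world(p,[0,-77.5,75]),'home',world(p,[0,44.5,66]))
for k in(90,-90):
    for y,z in((-62.5,90),(-62.5,54),(34,54)):
        q=robot.ik(world(p,[0,y,z+72.6])[0],[180,0,yaw+k]);print(k,y,None if q is None else np.round(q,1))
E
```

```text
both [ 0.4671 -0.3175] -193.04
top [ 0.4667 -0.3177] 166.87
scene [ 0.4679 -0.3169] -193.03
[[1.6, -0.8], [0.7, 0.6], [-0.5, 1.2], [-1.1, -2.0], [0.3, -0.5], [0.5, -0.5], [0.2, 0.4], [-1.0, -0.1], [-0.2, -0.6], [-1.2, 0.3], [-0.7, 0.2], [1.4, -1.9], [-2.4, -0.1], [1.5, -0.5], [-0.5, 2.6], [0.9, 2.4], [0.0, -0.3], [-1.8, -0.1]]
catch [[ 0.48460611 -0.24200035  0.075     ]] home [[ 0.45707476 -0.3608533   0.066     ]]
90 -62.5 [ -41.8   -2.3  -17.5   74.7    0.  -118.8]
90 -62.5 [ -41.8   -0.9  -20.    70.9    0.  -118.8]
90 34 [ -50.3    4.8  -14.2   71.     0.  -127.3]
-90 -62.5 [-41.8  -2.3 -17.5  74.7   0.   61.2]
-90 -62.5 [-41.8  -0.9 -20.   70.9   0.   61.2]
-90 34 [-50.3   4.8 -14.2  71.    0.   52.7]
```

The two views agree to about 1 mm. The rice cooker stands between the start pose and the box, so I'll check how much room there is to swing past.

```bash
python3 - <<'E'
from fit import *
c=robot.get_calibration("top");R=cv2.Rodrigues(c['rvec'])[0]
f=200/np.tan(np.radians(c['vertical_fov']/2));K=np.array([[f,0,c['cx']],[0,f,c['cy']],[0,0,1]])
C=-R.T@c['tvec']
def back(u,v,z):
    s=cv2.undistortPoints(np.array([[[u,v]]],float),K,np.array([c['k1'],0,0,0]))[0,0]
    d=R.T@np.array([*s,1]);return (C+d*(z-C[2])/d[2])
print(C)
for u,v in((200,167),(150,155),(250,155),(283,100),(80,70)):
    for z in(.1,.25):
        w=back(u,v,z);print(u,v,z,w.round(3),np.hypot(*w[:2]).round(3))
for b in (50.7,20,0,-41):
    a=np.radians(b)
    for r in(.38,.40): 
        q=robot.ik([r*np.cos(a),r*np.sin(a),.34],[180,0,np.degrees(np.load('box.npy')[2])-90+(b+41)]);print(b,r,None if q is None else np.round(q,1))
E
```

```text
[ 0.43863759 -0.25608637  1.21042922]
200 167 0.1 [0.549 0.024 0.1  ] 0.549
200 167 0.25 [ 0.534 -0.014  0.25 ] 0.534
150 155 0.1 [0.576 0.152 0.1  ] 0.596
150 155 0.25 [0.557 0.097 0.25 ] 0.566
250 155 0.1 [ 0.581 -0.1    0.1  ] 0.59
250 155 0.25 [ 0.562 -0.121  0.25 ] 0.575
283 100 0.1 [ 0.722 -0.178  0.1  ] 0.744
283 100 0.25 [ 0.684 -0.188  0.25 ] 0.709
80 70 0.1 [0.794 0.353 0.1  ] 0.869
80 70 0.25 [0.746 0.27  0.25 ] 0.794
50.7 0.38 [ 30.8 -32.3 -23.6  98.7   0.   42.1]
50.7 0.4 [ 31.8 -28.6 -21.1  97.5   0.   43.1]
20 0.38 [  0.1 -32.3 -23.6  98.7   0.   42.1]
20 0.4 [  1.1 -28.6 -21.1  97.5   0.   43.1]
0 0.38 [-19.9 -32.3 -23.6  98.7   0.   42.1]
0 0.4 [-18.9 -28.6 -21.1  97.5   0.   43.1]
-41 0.38 [-60.9 -32.3 -23.6  98.7   0.   42.1]
-41 0.4 [-59.9 -28.6 -21.1  97.5   0.   43.1]
```

Swinging at a radius of 0.40 m leaves about 0.07 m to the cooker. I'll fold in, swing round and hover over the catch.

```bash
python3 - <<'E'
from fit import *
p=np.load('box.npy');yaw=np.degrees(p[2])-90
a=np.radians(63.1)
robot.set_gripper(0.0)
robot.line_to([.4*np.cos(a),.4*np.sin(a),.34],vel=.3)
b=np.radians(-26.5)
q=robot.ik([.4*np.cos(b),.4*np.sin(b),.34],[180,0,yaw]);print(q);robot.goto_joints(q)
robot.move_pose(world(p,[0,-62.5,90+72.6])[0],[180,0,yaw])
s=robot.observe();print(s['time'],s['tool_pos'],s['tcp_rot'],s['ft_force'],s['gripper_width'])
im=robot.grab_frame("scene")
w=proj(world(p,[[0,-62.5,90],[0,-77.5,75],[0,-47.5,66]]),robot.get_calibration("scene"));print(w)
cv2.imwrite("pics/hover.png",cv2.resize(im[150:250,250:380],None,fx=6,fy=6,interpolation=2))
E
```

```text
[-45.4050013  -28.60671018 -21.08712063  97.51958954   0.
  57.63708913]
4.65 [ 0.48142412 -0.2564084   0.16384901] [1.79953250e+02 2.96295410e-02 7.69978201e+01] [-0.12431658 -0.19094879  0.27151973] -0.00044288504859343186
[[301.7968321  196.15888282]
 [299.71426605 197.79489727]
 [304.39206852 208.24939341]]
```

View pics/hover.png

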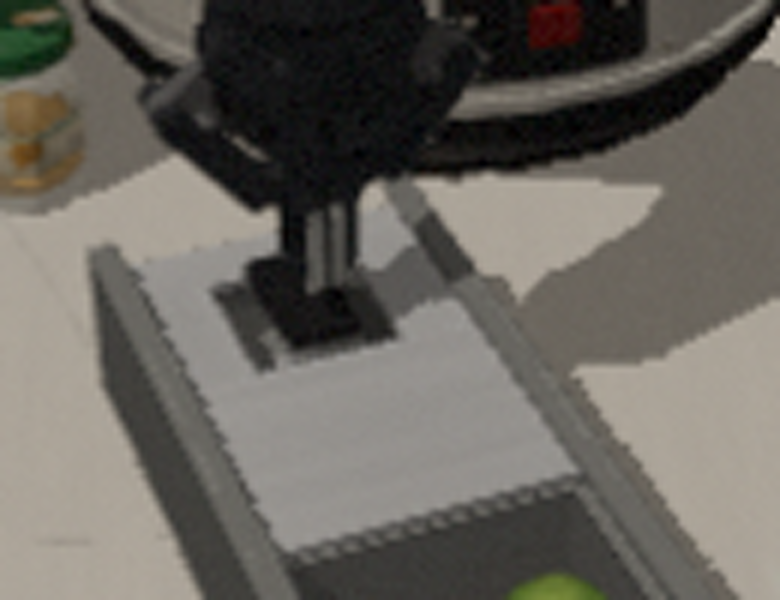

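The tip hovers at crop (328,290), just over the catch's +y end. It is centred to within about 4 mm, its front just short of the window edge. I'll press now.

```bash
cat >> fit.py <<'E'
def state(p,tag):
    s=robot.observe(); t=np.array(s['tool_pos'])-[p[0],p[1],0]; c,n=np.cos(p[2]),np.sin(p[2])
    F=s['ft_force']
    print(tag,'t%.2f'%s['time'],'tip box',np.round([1e3*(c*t[0]+n*t[1]),1e3*(-n*t[0]+c*t[1]),1e3*t[2]-72.6],1),'F box',np.round([c*F[0]+n*F[1],-n*F[0]+c*F[1],F[2]],1))
E
python3 - <<'E'
from fit import *
p=np.load('box.npy')
go=lambda y,z,**k:robot.line_to(world(p,[0,y,z+72.6])[0],**k)
print(go(-62.5,78,vel=.06));state(p,'near')
for z in(72,65,60,57):
    print(go(-62.5,z,vel=.04,guard=14));state(p,z)
print(go(-62.5,52,vel=.02,guard=8));state(p,'stop')
E
```

```text
False
near t5.05 tip box [  0.3 -62.6  77.8] F box [-0.1 -0.5 -0.3]
False
72 t5.35 tip box [ -0.2 -62.4  72.2] F box [-0.9  0.   1.1]
False
65 t5.67 tip box [ -0.2 -62.4  65. ] F box [-1.5 -0.3  4.6]
False
60 t5.95 tip box [ -0.1 -62.4  60.2] F box [-0.9  0.1  5.3]
False
57 t6.20 tip box [ -0.1 -62.4  57.4] F box [-0.3  1.1  5.6]
True
stop t6.47 tip box [ -0.2 -62.4  54.1] F box [ 0.9 -0.4  5.6]
```

The spring force rises from 2.4 to about 6 N and the stop is at 54 mm, so the catch is fully down. Next I push along +y while holding it.

```bash
python3 - <<'E'
from fit import *
p=np.load('box.npy')
go=lambda y,z,**k:robot.line_to(world(p,[0,y,z+72.6])[0],**k)
for y in(-60,-58,-55,-50,-46,-42):
    g=go(y,54.3,vel=.03,guard=20);state(p,(y,g))
    if g:break
im=robot.grab_frame("scene")
cv2.imwrite("pics/push.png",cv2.resize(im[150:250,250:380],None,fx=6,fy=6,interpolation=2))
E
```

```text
(-60, False) t6.72 tip box [  0.1 -60.5  54.6] F box [ 0.  -2.7  7.3]
(-58, False) t6.97 tip box [  0.1 -58.7  54.5] F box [ 0.9 -3.8  5.3]
(-55, False) t7.22 tip box [  0.2 -55.8  54.5] F box [ 0.5 -3.1  6.6]
(-50, False) t7.54 tip box [  0.2 -50.7  54.5] F box [-0.2 -3.4  7. ]
(-46, False) t7.83 tip box [  0.2 -46.7  54.4] F box [-0.4 -3.6  5.2]
(-42, False) t8.11 tip box [  0.1 -41.9  54.3] F box [0.4 0.9 3.2]
```

View pics/push.png

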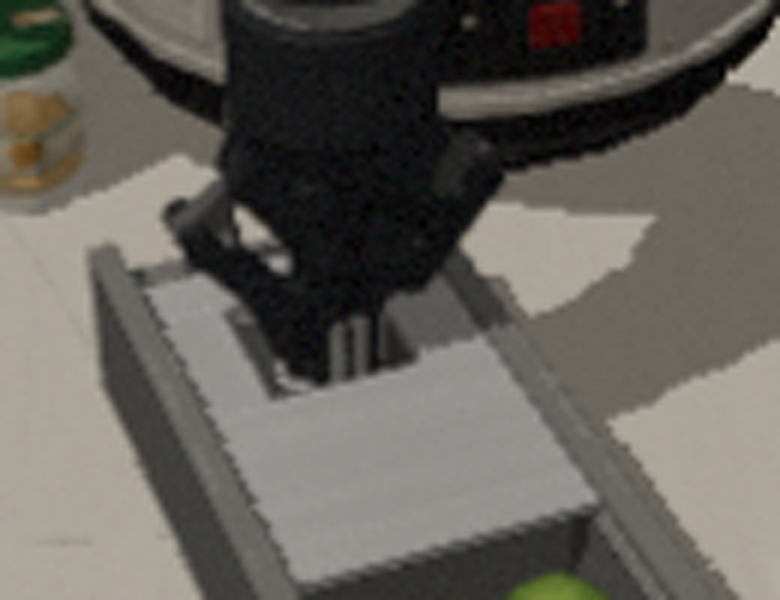

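The cover's +y edge has moved from crop (580,475) to (600,508), so the cover travels with the tip and the bar rides over the catch. I'll push on to the stop.

```bash
python3 - <<'E'
from fit import *
p=np.load('box.npy')
go=lambda y,z,**k:robot.line_to(world(p,[0,y,z+72.6])[0],**k)
for y in(-36,-30,-15,0,15,25,30,34,38,42):
    g=go(y,54.3,vel=.05 if y<25 else .03,guard=15);state(p,(y,g))
    if g:break
im=robot.grab_frame("scene")
cv2.imwrite("pics/home.png",cv2.resize(im[160:290,250:390],None,fx=4.6,fy=4.6,interpolation=2))
E
```

```text
(-36, False) t8.43 tip box [  0.3 -36.1  53.9] F box [ 0.6 -0.7 -0.2]
(-30, False) t8.69 tip box [  0.3 -29.9  53.9] F box [ 0.6 -1.3 -0.6]
(-15, False) t9.14 tip box [ -0.1 -14.7  54.3] F box [ 0.8 -0.2  0. ]
(0, False) t9.59 tip box [-0.1  0.4 54.4] F box [-0.6  0.2  0.1]
(15, False) t10.04 tip box [-0.  15.4 54.3] F box [-0.7  0.5  1. ]
(25, False) t10.53 tip box [ 0.  25.4 54.3] F box [0.3 0.2 0.3]
(30, False) t10.84 tip box [-0.  30.3 54.3] F box [ 0.7 -1.  -0.6]
(34, True) t11.05 tip box [ 0.2 31.4 53.8] F box [-1.1 -2.4  1.9]
```

View pics/home.png

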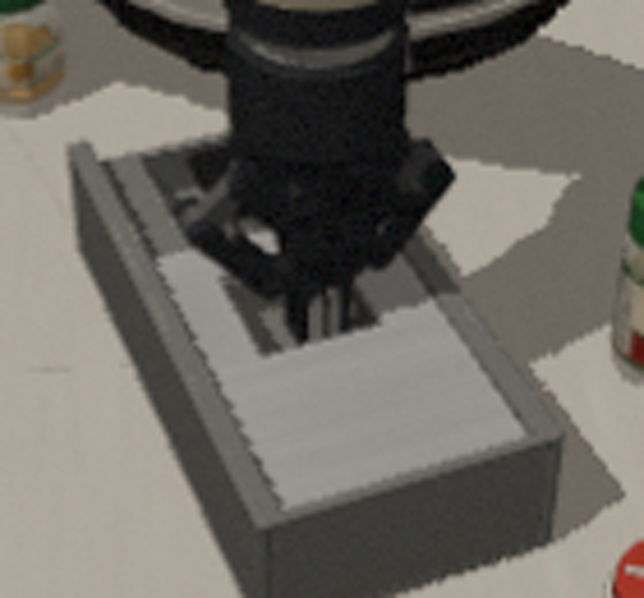

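The cover's front edge at crop (280,508)–(522,435) meets the end wall. The hard stop came at tip y = 31.4, which is the expected 44.5 less 13. I'll nudge once more, back off, lift and check the catch.

```bash
python3 - <<'E'
from fit import *
p=np.load('box.npy')
go=lambda y,z,**k:robot.line_to(world(p,[0,y,z+72.6])[0],**k)
print(go(35,54.3,vel=.03,guard=18));state(p,'nudge')
go(20,54.3,vel=.06);state(p,'back')
go(20,110,vel=.1);state(p,'up')
b=np.radians(-37);robot.line_to([.39*np.cos(b),.39*np.sin(b),.34],vel=.25)
state(p,'away')
im=robot.grab_frame("scene");t=robot.grab_frame("top")
a=cv2.resize(im[160:310,240:420],None,fx=3.3,fy=3.3,interpolation=2)
b=cv2.resize(t[130:260,200:440],None,fx=3.3,fy=3.3,interpolation=2)
cv2.imwrite("pics/enda.png",a);cv2.imwrite("pics/endb.png",b)
E
```

```text
True
nudge t11.31 tip box [ 0.5 31.8 53.2] F box [-0.4 -2.9  1.1]
back t11.66 tip box [-0.1 19.6 54.3] F box [-0.8 -0.  -0.2]
up t12.37 tip box [1.000e-01 2.000e+01 1.096e+02] F box [-0.9  0.5  1. ]
away t13.48 tip box [170.  -45.4 266.3] F box [ 0.1 -0.3  0.8]
```

View pics/enda.png

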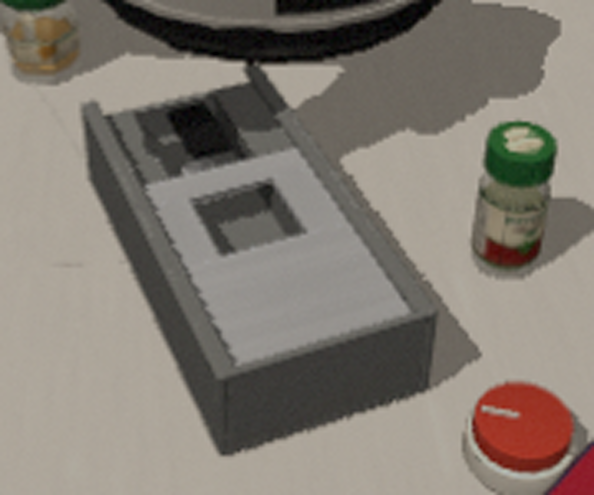

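View pics/endb.png

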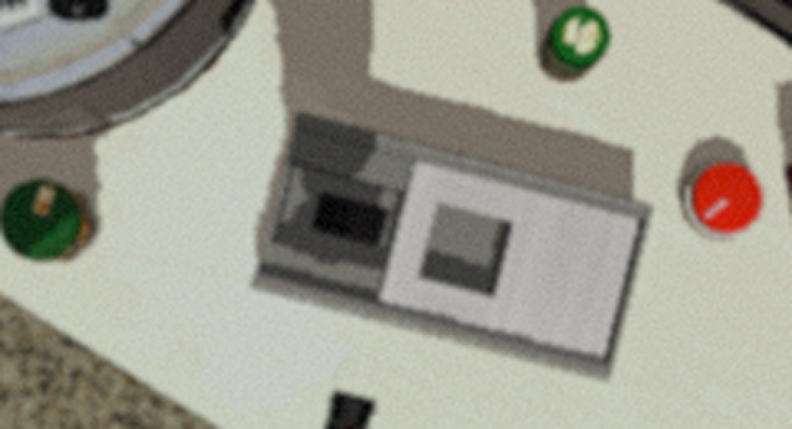

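The cover is home against the end wall. The catch is up behind the end bar: its top is at scene crop about (203,127), where 75 mm height predicts (197,125). The jars and the timer haven't moved, so I'm handing in.

```bash
python3 -c "
from plant import robot
print(robot.job_done())"
```

```text
the job is handed in; nothing more can be done
None
```

The garnish box is shut: the cover is fully home over the limes, the catch has sprung up behind it, nothing else was touched, and the job was handed in at about 13.5 s of the 38 s allowed.

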